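# Fold the file panel down and shut the jeweller's case

### The arm

A 7-joint arm with a two-finger parallel gripper is mounted at the origin on the work surface. World frame = base frame: x ahead of the robot, y to its left, z up, the work surface at z = 0. Lengths are in m, angles in rad, forces in N, time in s.
With the tool pointing down it reaches from about 0.425 to 0.8 m from the base axis. Payload 8.3 kg.
Tool frame: the origin (TCP) lies at the very end of the fingers, on their centre line; the grasp point (between the pads) lies 19 mm behind it; z points along the fingers, y is the line along which they close (so a half turn about z gives the same grasp; the last joint's range is limited). The gripper opens to 85 mm and grips with 20 to 120 N. Pads are 22 mm wide; open, the fingers measure 114 mm over their backs; the gripper's body (76 mm by 85 mm) begins 54 mm behind the grasp point. The pads swing forward as they close: fully open they stand 13 mm farther back than shut.
Start: joints at [-1.337, 0.383, 0.016, 1.37, -0.006, 1.388, -0.046], TCP at [0.183, 0.598, 0.231] pointing down, gripper open.
Joint ranges: [-2.95, 2.95], [-0.25, 2.06], [-1.52, 1.56], [0.18, 2.33], [-1.44, 4.58], [0.02, 2.06], [-3.01, 3.01]. Speed limits (rad/s): [2.39, 2.39, 3.01, 3.01, 3.14, 3.14, 3.14].

### API

Orientations are given as [roll, pitch, yaw] about the fixed x, y, z axes, in that order (R = Rz(yaw) Ry(pitch) Rx(roll)).
In Python, from rig import env, optics, finish_job, spotter gives the robot as it stands. The module is installed in compiled form; this text tells all that it offers.
- The arm moves only by the tool step_arm, never from a script. Its argument "plan" is a list of rows, each an object of numbers: "x", "y", "z": the shift along the world's x, y, z in units of 500 mm (1.0 is 500 mm); "rx", "ry", "rz": the turn, a rotation vector about the world's x, y, z in units of pi/2 rad (1.0 is pi/2 rad). In form: [{"x": .., "y": .., "z": .., "rx": .., "ry": .., "rz": ..}, ...]. A call has 1 to 10 rows; each row is the pose to reach, as a shift and turn from the pose commanded when the call began; what a row does not reach only later rows make up. A row lasts 1/8 s, in which the tool goes at most 62.5 mm and 10.7 degrees, less where a joint would pass 70% of its speed; a pose out of reach is approached as far as the arm can. A call with a number of a shift or a turn outside -1 to 1 is refused whole. A call with a gripper value outside its range is refused whole. "grip" is the closure, from -1 (fully open) to 1 (shut), set as the call begins (left out, the last holds). The fingers move at their own pace and stop on an object; "squeeze" is the grip in N (left out, the last holds). Time passes only in rows, so rows that repeat a pose let the fingers close. It gives the time, the measured TCP pose, the force, the opening and the grip force at its end, in the units of the state.
- env.get_obs(): the state, without advancing time (a new reading comes with each control period).
- optics.grab_frame(name): name is "scene" or "side" or "wrist"; returns the picture (480x640x3 uint8, red, green, blue); there is no depth.
- optics.camera_params(name): a dict with "mtx" (3x3 intrinsics, pixels), "T" (4x4, takes a point from camera to world coordinates). Camera axes: x right, y down, z forward; pixel columns grow to the right and rows downward; lengths in m; the calibration is good to about 2 mm. A picture is of the moment at which its call begins: read the wrist's pose just before it. camera_params takes no time and is no camera call; for the wrist camera it gives the pose at the moment of the call.
- finish_job(): hands the job in; it is judged then, once.
Trained networks look in the newest picture that a camera, given by its name, has taken for a name from the list of things; names that differ only in an ending like _2 or _b are one class to them, and where a whole thing is asked for, a point or a joint stands for the part that bears it (a point fixed in the world has none). Each returns a list of dicts, best first, with "conf" (0 to 1); they miss things now and then, are a little off and sometimes report something else, mostly with a low value. They report only what shows in the picture. A call takes as long as a camera call.
- spotter.boxes_of(label, camera): "bbox" ([centre column, centre row, width, height] in pixels, round what is visible of it).
- spotter.spot_point(label, camera): "uv" ([column, row] in pixels: a listed point, or the origin of a listed thing).
The state is a dict: "time_s": time; "qpos": joint angles; "dq": joint speeds; "effort": joint torques, N m; "ee_pos": TCP position; "orientation": TCP orientation; "ft_force": force on the tool from outside, world axes, zero at the start; "moment": the same for the moment, N m; "grip_width": finger opening in m; "grasp_force": force on a finger pad.
Only numpy, scipy, OpenCV 4.12 (cv2) and the standard library are available. Lean on these libraries where they do the work, as an engineer would, in place of code of your own. Each camera call takes 0.05 s, during which the arm holds its last target. There are 200 camera calls.

### The job

Put the jeweller's file case away by pushing with the fingertips only: first, with the lid still open, fold the upright green file panel down flat into the case, then swing the wooden lid fully shut over it. Pick nothing up, do not drag or lift the case, and leave the jar, ring mandrel, pot and saw around it where they are; finish with the hand clear of everything.

Things in the scene. Friction and masses are not known exactly. Their poses are not given: they have to be found in the camera images.
- case: open brown wooden case, loose on the bench, about 2.2 kg: 240 mm along its x, 200 mm along its y, 60 mm high, walls 8 mm. Origin: centre of its underside on the bench; z up. It stands level, x pointing roughly away from the robot. The lid is hinged along the rim on its +y side, the file panel just inside its -y wall. Moderate pushes (up to about 8 N sideways) do not slide it
- lid_hinge (a point): middle of the lid's hinge line, which runs along the case's x: in the case frame at (0, 100, 60.5) mm; its axes turn with the lid
- lid_edge (a point): middle of the lid's free edge, on the face that is on top when shut (the outer, back face while open), 200 mm from the hinge line. The lid is a flat board of brown wood 240 mm along the hinge x 200 mm x 12 mm, 0.3 kg, dark inlay on its outer face, no handle; shut, its top is 72.5 mm above the bench
- lid (a joint): lid angle, rad: 0 = fully shut, flat on the rim; about 1.6 to 1.9 at the start, standing open on the case's +y side and leaning a little outwards (1.571 = vertical; stop at 1.95). A stiff hinge (0.4 N m, about 2 to 3 N at the free edge): it stays wherever it is left and has to be pushed all the way. The lid closes towards the case's -y side; it is blocked by the panel while that stands up
- panel_hinge (a point): middle of the file panel's hinge line, along the case's x: in the case frame at (0, -85, 42) mm; its axes turn with the panel
- panel_edge (a point): middle of the panel's free edge, on the face that is on top when folded down (the outer, plain face that looks to the case's -y side while upright), 150 mm from the hinge line. The panel is a flat green board 214 mm along the hinge x 150 mm x 6 mm, 0.16 kg, with needle files fixed on its other face
- panel (a joint): panel angle, rad: 0 = folded down flat inside the case, its plain face up, 48 mm above the bench (12 mm below the rim); about 1.4 to 1.7 at the start, standing upright (1.571 = vertical; stop at 1.75). It folds towards the case's +y side (towards the lid). A stiff hinge (0.17 N m): it stays wherever it is left and has to be pushed all the way down
- jar: bystander: amber glass jar with metal cap, diameter 52 mm, height 75 mm; origin at the centre of its underside
- mandrel: bystander: upright steel ring mandrel, foot diameter 64 mm, height 112 mm; origin at the centre of its underside
- pot: bystander: small blue ceramic pot, diameter 66 mm, height 70 mm; origin at the centre of its underside
- saw: bystander: jeweller's saw lying flat, 271 mm long along its y, 85 mm wide (x -11 to 74 mm), 22 mm high at the wooden handle on its -y end; origin on the bench on the line of the blade

How it is judged:
By the outcome, as a careful person would: the job done as asked, in the order asked, and still so for the second after the job is handed in, with the robot touching nothing.
It also fails if it takes over 64 s, if anything falls off the work surface, if the arm or the gripper's body presses on something with over 40 N, if the wrist force passes 120 N, or if a joint passes its speed limit or range.

## Working session

There is one attempt and no reset: what is moved stays moved. The work goes in short steps, Python scripts to look and compute and a tool call to move; the robot and the scene stay as the last step left them, time stands still between calls to the robot, and variables do not carry over. Pictures are saved under pics/ and viewed, at most 10 in all, crops included, and the job is handed in when it is done.

Besides the shell and the picture viewer there is one more tool, called after "Request:" as a command line: name --argument value ..., lists and objects as JSON in quotes. step_arm: Moves the arm, as the interface text tells. Its arguments: {"type":"object","properties":{"plan":{"type":"array","items":{"type":"object","properties":{"x":{"type":"number","minimum":-1,"maximum":1},"y":{"type":"number","minimum":-1,"maximum":1},"z":{"type":"number","minimum":-1,"maximum":1},"rx":{"type":"number","minimum":-1,"maximum":1},"ry":{"type":"number","minimum":-1,"maximum":1},"rz":{"type":"number","minimum":-1,"maximum":1}}}},"grip":{"type":"number"},"squeeze":{"type":"number"}},"required":["plan"]}

```bash
mkdir -p pics; cat > h.py <<'E'
from rig import env, optics, finish_job, spotter
import numpy as np, cv2
def snap(c,n):
    im=optics.grab_frame(c); cv2.imwrite(f'pics/{n}.png',im[:,:,::-1]); return im
def ray(c,uv):
    p=optics.camera_params(c);K=p['mtx'];T=np.array(p['T'])
    d=T[:3,:3]@np.linalg.solve(K,[uv[0],uv[1],1.]); return T[:3,3],d/np.linalg.norm(d)
def atz(c,uv,z):
    o,d=ray(c,uv); return o+d*(z-o[2])/d[2]
def proj(c,P):
    p=optics.camera_params(c);T=np.linalg.inv(p['T']);q=T[:3,:3]@np.array(P)+T[:3,3];q=np.array(p['mtx'])@q;return q[:2]/q[2]
E
python3 - <<'E'
from h import *
np.set_printoptions(precision=3,suppress=True)
o=env.get_obs();print(o['ee_pos'],o['orientation'],o['time_s'])
for c in('scene','side'):
    snap(c,c+'0'); print(c,optics.camera_params(c)['T'][:3,3])
    for l in('case','lid_hinge','lid_edge','panel_hinge','panel_edge','jar','mandrel','pot','saw'):
        r=spotter.spot_point(l,c)[:2]
        print(c,l,[(np.array(x['uv']).round(1),round(x['conf'],2)) for x in r], [atz(c,r[0]['uv'],{'lid_hinge':.0605,'panel_hinge':.042}.get(l,0))] if r else '')
E
```

```text
[0.183 0.597 0.23 ] [-3.14   0.     2.845] 0.0
scene [ 1.147 -0.332  0.731]
scene case [(array([336.6, 266. ]), 0.66)] [array([0.595, 0.095, 0.   ])]
scene lid_hinge [] 
scene lid_edge [(array([410.1, 118.8]), 0.98)] [array([0.264, 0.56 , 0.   ])]
scene panel_hinge [] 
scene panel_edge [(array([306.9, 213.1]), 0.63)] [array([0.437, 0.13 , 0.   ])]
scene jar [(array([286.2, 371.6]), 0.76), (array([411. , 117.9]), 0.18)] [array([ 0.739, -0.103, -0.   ])]
scene mandrel [] 
scene pot [(array([228.8, 306.5]), 0.78), (array([373.9, 221.9]), 0.23)] [array([ 0.574, -0.12 ,  0.   ])]
scene saw [(array([398.4, 314.2]), 0.78)] [array([0.746, 0.119, 0.   ])]
side [0.75  0.516 0.64 ]
side case [(array([329.6, 292.6]), 0.69)] [array([0.597, 0.097, 0.   ])]
side lid_hinge [] 
side lid_edge [(array([414.8, 269.2]), 0.89)] [array([0.436, 0.099, 0.   ])]
side panel_hinge [(array([301.4, 246.8]), 0.84), (array([331.3, 294.8]), 0.21)] [array([0.622, 0.017, 0.042])]
side panel_edge [(array([298.1, 180.3]), 0.81)] [array([ 0.564, -0.201,  0.   ])]
side jar [(array([227.4, 231.7]), 0.79)] [array([ 0.736, -0.102,  0.   ])]
side mandrel [(array([430.8, 407.8]), 0.92), (array([329.2, 293.5]), 0.19)] [array([0.527, 0.332, 0.   ])]
side pot [] 
side saw [(array([244.9, 324.7]), 0.84)] [array([0.749, 0.111, 0.   ])]
```

View pics/scene0.png

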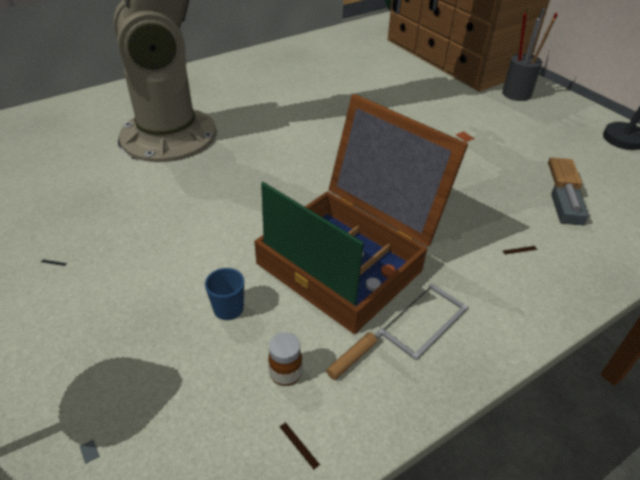

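View pics/side0.png

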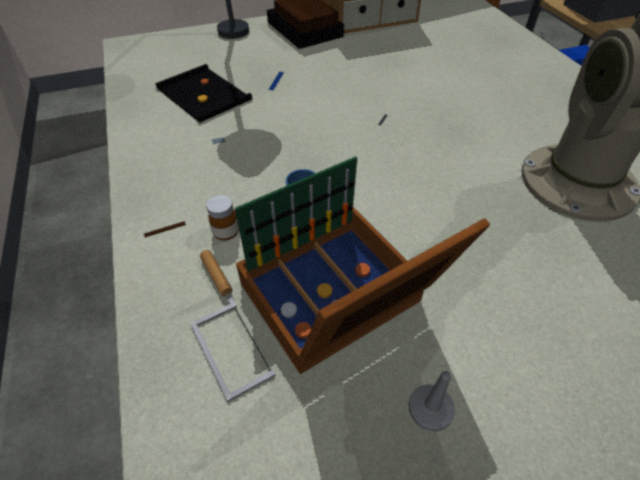

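The scene view shows the green panel with free corners at about (263,185) and (362,240), and the lid behind it with top corners at about (353,97) and (466,142). The pot (226,293) and jar (285,360) stand on the case's -y side. The side view shows the saw at its +x end and the mandrel (432,400) behind the lid. Next I fit the case pose and both angles.

```bash
cat > fit.py <<'E'
from h import *
from scipy.optimize import least_squares
def pt(p,part,x,s,t):
    cx,cy,yaw,a,b=p
    if part=='c': q=[x,s,t]
    if part=='l': q=[x,.1-np.cos(a)*s+np.sin(a)*t,.0605+np.sin(a)*s+np.cos(a)*t]
    if part=='p': q=[x,-.085+np.cos(b)*s-np.sin(b)*t,.042+np.sin(b)*s+np.cos(b)*t]
    c,s_=np.cos(yaw),np.sin(yaw)
    return np.array([cx+c*q[0]-s_*q[1],cy+s_*q[0]+c*q[1],q[2]])
E
cat > f1.py <<'E'
from fit import *
np.set_printoptions(precision=4,suppress=True)
obs=[('scene',(353,97),'l',-.12,.2,.006),('scene',(466,142),'l',.12,.2,.006),('scene',(263,185),'p',-.107,.15,.003),('scene',(362,240),'p',.107,.15,.003),
('scene',(255,240),'c',-.12,-.1,.06),('scene',(357,325),'c',.12,-.1,0),('scene',(426,243),'c',.12,.1,.06),
('side',(239,206),'p',.107,.15,.003),('side',(356,159),'p',-.107,.15,.003),('side',(488,222),'l',-.12,.2,.006),('side',(303,366),'c',.12,.1,0),('side',(239,265),'c',.12,-.1,.06),('side',(421,298),'c',-.12,.1,0),
('scene',(410.1,118.8),'l',0,.2,.012),('side',(414.8,269.2),'l',0,.2,.012),('scene',(306.9,213.1),'p',0,.15,.006),('side',(298.1,180.3),'p',0,.15,.006),('scene',(336.6,266),'c',0,0,0),('side',(329.6,292.6),'c',0,0,0)]
f=lambda p:np.concatenate([proj(c,pt(p,*a))-uv for c,uv,*a in obs])
r=least_squares(f,[.596,.096,-.1,1.75,1.55],loss='soft_l1',f_scale=2)
print(r.x);print(f(r.x).reshape(-1,2).round(1).tolist()); np.save('p.npy',r.x)
for c in('scene','side'):
    im=cv2.imread(f'pics/{c}0.png')
    for part,(X,S,T) in dict(c=(.12,(-.1,.1),(0,.06)),l=(.12,(0,.2),(0,.012)),p=(.107,(0,.15),(0,.006))).items():
        P=[proj(c,pt(r.x,part,x,s,t)) for x in(-X,X) for s in S for t in T]
        for i in range(8):
            for k in(1,2,4):
                if not i&k: cv2.line(im,tuple(P[i].astype(int)),tuple(P[i|k].astype(int)),(255,255,0),1)
    cv2.imwrite(f'pics/{c}_fit.png',im)
a=cv2.imread('pics/scene_fit.png')[70:370,180:520];b=cv2.imread('pics/side_fit.png')[120:420,180:520]
cv2.imwrite('pics/fit.png',np.hstack([a,b]))
for n in [('p',x,.15,.006) for x in(-.107,0,.107)]+[('l',x,.2,.012) for x in(-.12,0,.12)]+[('c',-.12,-.1,.06),('c',.12,-.1,.06),('c',-.12,.1,.06),('c',.12,.1,.06)]: print(n,pt(r.x,*n))
E
python3 f1.py
```

```text
[0.597  0.097  0.2519 1.8626 1.5466]
[[-0.4, -4.6], [1.7, 0.7], [-2.0, -4.4], [0.9, 2.4], [-1.4, -0.3], [-2.8, 8.7], [1.0, 3.9], [-4.1, 2.2], [0.8, -3.1], [2.2, -1.5], [-2.2, 8.8], [-3.3, -1.8], [0.5, 2.8], [-1.8, -3.2], [2.5, -1.0], [0.6, -2.7], [0.2, -0.9], [1.7, 0.2], [0.2, -0.0]]
('p', -0.107, 0.15, 0.006) [ 0.5151 -0.0143  0.1921]
('p', 0, 0.15, 0.006) [0.6188 0.0124 0.1921]
('p', 0.107, 0.15, 0.006) [0.7224 0.0391 0.1921]
('l', -0.12, 0.2, 0.012) [0.4386 0.2308 0.2486]
('l', 0, 0.2, 0.012) [0.5548 0.2607 0.2486]
('l', 0.12, 0.2, 0.012) [0.6711 0.2906 0.2486]
('c', -0.12, -0.1, 0.06) [ 0.5057 -0.0298  0.06  ]
('c', 0.12, -0.1, 0.06) [0.7381 0.0301 0.06  ]
('c', -0.12, 0.1, 0.06) [0.4558 0.1639 0.06  ]
('c', 0.12, 0.1, 0.06) [0.6883 0.2238 0.06  ]
```

View pics/fit.png

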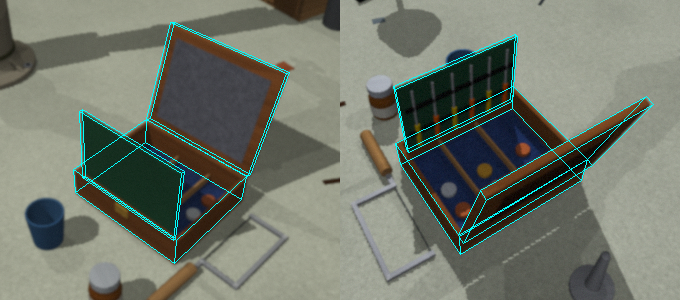

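Both models agree with the pictures. The case is at (0.597, 0.097) with yaw 0.252, the lid angle is 1.86 and the panel angle 1.55. Next I shut the fingers, rise and carry the hand over to the panel's -y side.

Request:
step_arm --plan '[{"z": 0.12},{"z": 0.24},{"x": 0.09,"y": -0.12,"z": 0.24,"rz": -0.08},{"x": 0.16,"y": -0.22,"z": 0.24,"rz": -0.16},{"x": 0.23,"y": -0.32,"z": 0.24,"rz": -0.24},{"x": 0.3,"y": -0.42,"z": 0.24,"rz": -0.32},{"x": 0.37,"y": -0.52,"z": 0.24,"rz": -0.4},{"x": 0.44,"y": -0.62,"z": 0.24,"rz": -0.48},{"x": 0.44,"y": -0.62,"z": 0.24,"rz": -0.48}]' --grip 1

```text
validation failed for argument at $.pl...
```

Request:
step_arm --plan '[{"x": 0,"y": 0,"z": 0.12,"rx": 0,"ry": 0,"rz": 0},{"x": 0,"y": 0,"z": 0.24,"rx": 0,"ry": 0,"rz": 0},{"x": 0.09,"y": -0.12,"z": 0.24,"rx": 0,"ry": 0,"rz": -0.08},{"x": 0.16,"y": -0.22,"z": 0.24,"rx": 0,"ry": 0,"rz": -0.16},{"x": 0.23,"y": -0.32,"z": 0.24,"rx": 0,"ry": 0,"rz": -0.24},{"x": 0.3,"y": -0.42,"z": 0.24,"rx": 0,"ry": 0,"rz": -0.32},{"x": 0.37,"y": -0.52,"z": 0.24,"rx": 0,"ry": 0,"rz": -0.4},{"x": 0.44,"y": -0.62,"z": 0.24,"rx": 0,"ry": 0,"rz": -0.48}]' --grip 1

```text
time_s: 2.0
ee_pos: [0.4006, 0.29, 0.3516]
orientation: [3.141, -0.001, 2.087]
ft_force: [0.5, -0.1, 0.8]
grip_width: -0.0001
grasp_force: 0.0
```

Request:
step_arm --plan '[{"x": 0.07,"y": -0.1,"z": 0,"rx": 0,"ry": 0,"rz": -0.04},{"x": 0.14,"y": -0.2,"z": 0,"rx": 0,"ry": 0,"rz": -0.08},{"x": 0.21,"y": -0.3,"z": 0,"rx": 0,"ry": 0,"rz": -0.12},{"x": 0.28,"y": -0.4,"z": 0,"rx": 0,"ry": 0,"rz": -0.16},{"x": 0.36,"y": -0.51,"z": 0,"rx": 0,"ry": 0,"rz": -0.17},{"x": 0.452,"y": -0.632,"z": 0,"rx": 0,"ry": 0,"rz": -0.17},{"x": 0.452,"y": -0.632,"z": -0.1,"rx": 0,"ry": 0,"rz": -0.17},{"x": 0.452,"y": -0.632,"z": -0.2,"rx": 0,"ry": 0,"rz": -0.17},{"x": 0.452,"y": -0.632,"z": -0.3,"rx": 0,"ry": 0,"rz": -0.17},{"x": 0.452,"y": -0.632,"z": -0.3,"rx": 0,"ry": 0,"rz": -0.17}]'

```text
time_s: 3.25
ee_pos: [0.6233, -0.0234, 0.1974]
orientation: [-3.134, -0.002, 1.824]
ft_force: [-0.5, 0.4, 0.8]
grip_width: -0.0001
grasp_force: 0.0
```

```bash
cat > plan.py <<'E'
from fit import *
import sys
p=np.load('p.npy')
def rows(tips):  # tips: case-frame (x,y,z)
    e=np.array(env.get_obs()['ee_pos']); print('ee',e.round(4),'yaw',np.round(env.get_obs()['orientation'],3))
    for t in tips: print(np.round((pt(p,'c',*t)-e)/.5,3).tolist())
def fold(angs,r,h=.011,over=0):
    return [(0,-.085+np.cos(b)*r-np.sin(b)*.006-h,.042+np.sin(b)*r+np.cos(b)*.006-over) for b in angs]
def shut(angs,r,h=.011,over=0):
    return [(0,.1-np.cos(a)*r+np.sin(a)*.012+h,.0605+np.sin(a)*r+np.cos(a)*.012-over) for a in angs]
E
python3 - <<'E'
from plan import *
rows([(0,-.115,.142)]+fold(np.linspace(1.55,0,17),.1)+fold([0],.1,over=.004))
E
```

```text
ee [ 0.6233 -0.0234  0.1974] yaw [-3.134e+00 -2.000e-03  1.824e+00]
[0.005, 0.018, -0.111]
[-0.003, 0.047, -0.111]
[-0.008, 0.066, -0.111]
[-0.012, 0.085, -0.113]
[-0.017, 0.103, -0.117]
[-0.022, 0.121, -0.123]
[-0.026, 0.139, -0.13]
[-0.031, 0.155, -0.139]
[-0.035, 0.171, -0.15]
[-0.038, 0.185, -0.162]
[-0.042, 0.198, -0.176]
[-0.045, 0.21, -0.191]
[-0.047, 0.221, -0.207]
[-0.05, 0.23, -0.224]
[-0.052, 0.237, -0.242]
[-0.053, 0.243, -0.261]
[-0.054, 0.247, -0.28]
[-0.055, 0.249, -0.299]
[-0.055, 0.249, -0.307]
```

Request:
step_arm --plan '[{"x": 0,"y": 0,"z": -0.05,"rx": 0,"ry": 0,"rz": 0},{"x": 0,"y": 0,"z": -0.11,"rx": 0,"ry": 0,"rz": 0},{"x": 0,"y": 0,"z": -0.11,"rx": 0,"ry": 0,"rz": 0},{"x": 0,"y": 0,"z": -0.11,"rx": 0,"ry": 0,"rz": 0}]'

```text
time_s: 3.75
ee_pos: [0.6271, -0.0242, 0.1491]
orientation: [3.138, 0.001, 1.824]
ft_force: [0.9, 0.9, 0.4]
grip_width: 0.0001
grasp_force: 0.0
```

```bash
python3 - <<'E'
from plan import *
snap('scene','s1')
rows(fold(np.linspace(1.55,0,17),.1)+fold([0],.1,over=.004))
E
```

```text
ee [ 0.6272 -0.0242  0.149 ] yaw [3.138e+00 1.000e-03 1.824e+00]
[-0.011, 0.049, -0.014]
[-0.015, 0.068, -0.014]
[-0.02, 0.086, -0.016]
[-0.025, 0.105, -0.02]
[-0.03, 0.123, -0.026]
[-0.034, 0.14, -0.033]
[-0.038, 0.157, -0.042]
[-0.042, 0.172, -0.053]
[-0.046, 0.187, -0.066]
[-0.05, 0.2, -0.079]
[-0.053, 0.212, -0.094]
[-0.055, 0.223, -0.11]
[-0.058, 0.231, -0.127]
[-0.059, 0.239, -0.145]
[-0.061, 0.244, -0.164]
[-0.062, 0.248, -0.183]
[-0.062, 0.25, -0.202]
[-0.062, 0.25, -0.21]
```

View pics/s1.png

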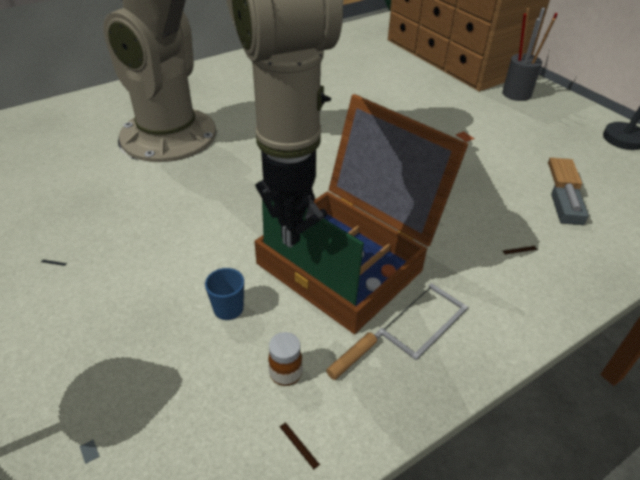

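The fingertip at about (288,242) is just in front of the panel's plain face, clear of the pot. Next I fold the panel along an arc about its hinge.

Request:
step_arm --plan '[{"x": -0.005,"y": 0.025,"z": -0.014,"rx": 0,"ry": 0,"rz": 0},{"x": -0.011,"y": 0.049,"z": -0.014,"rx": 0,"ry": 0,"rz": 0},{"x": -0.015,"y": 0.068,"z": -0.014,"rx": 0,"ry": 0,"rz": 0},{"x": -0.02,"y": 0.086,"z": -0.016,"rx": 0,"ry": 0,"rz": 0},{"x": -0.025,"y": 0.105,"z": -0.02,"rx": 0,"ry": 0,"rz": 0},{"x": -0.03,"y": 0.123,"z": -0.026,"rx": 0,"ry": 0,"rz": 0},{"x": -0.034,"y": 0.14,"z": -0.033,"rx": 0,"ry": 0,"rz": 0},{"x": -0.038,"y": 0.157,"z": -0.042,"rx": 0,"ry": 0,"rz": 0},{"x": -0.042,"y": 0.172,"z": -0.053,"rx": 0,"ry": 0,"rz": 0},{"x": -0.046,"y": 0.187,"z": -0.066,"rx": 0,"ry": 0,"rz": 0}]'

```text
time_s: 5.05
ee_pos: [0.6027, 0.07, 0.113]
orientation: [3.141, -0.0, 1.824]
ft_force: [1.4, -0.9, 0.2]
grip_width: 0.0001
grasp_force: 0.5
```

```bash
python3 - <<'E'
from plan import *
print(env.get_obs()['ft_force'])
rows(fold(np.linspace(.78,0,9),.1)+fold([0],.1,over=.004))
E
```

```text
[ 1.44710486 -0.86990925  0.19933421]
ee [0.6027 0.07   0.113 ] yaw [ 3.141 -0.     1.824]
[0.003, -0.003, 0.007]
[-0.0, 0.011, -0.006]
[-0.004, 0.023, -0.021]
[-0.006, 0.034, -0.038]
[-0.009, 0.043, -0.055]
[-0.01, 0.05, -0.073]
[-0.012, 0.056, -0.091]
[-0.013, 0.06, -0.111]
[-0.013, 0.062, -0.13]
[-0.013, 0.062, -0.138]
```

Request:
step_arm --plan '[{"x": 0,"y": 0.011,"z": -0.006,"rx": 0,"ry": 0,"rz": 0},{"x": -0.004,"y": 0.023,"z": -0.021,"rx": 0,"ry": 0,"rz": 0},{"x": -0.006,"y": 0.034,"z": -0.038,"rx": 0,"ry": 0,"rz": 0},{"x": -0.009,"y": 0.043,"z": -0.055,"rx": 0,"ry": 0,"rz": 0},{"x": -0.01,"y": 0.05,"z": -0.073,"rx": 0,"ry": 0,"rz": 0},{"x": -0.012,"y": 0.056,"z": -0.091,"rx": 0,"ry": 0,"rz": 0},{"x": -0.013,"y": 0.06,"z": -0.111,"rx": 0,"ry": 0,"rz": 0},{"x": -0.013,"y": 0.062,"z": -0.13,"rx": 0,"ry": 0,"rz": 0},{"x": -0.013,"y": 0.062,"z": -0.13,"rx": 0,"ry": 0,"rz": 0}]'

```text
time_s: 6.18
ee_pos: [0.5964, 0.1002, 0.0482]
orientation: [3.142, 0.0, 1.823]
ft_force: [-0.2, -0.2, 2.9]
grip_width: 0.0001
grasp_force: 2.0
```

```bash
python3 - <<'E'
from plan import *
snap('scene','s2')
print(spotter.spot_point('case','scene'),spotter.spot_point('panel_edge','scene')[:1],proj('scene',pt(p,'c',0,.065,.048)))
rows(fold([0],.1)+fold([0],.1,over=.004))
E
```

```text
[{'uv': [336.9, 269.0], 'conf': 0.6}, {'uv': [409.0, 116.4], 'conf': 0.22}] [{'uv': [362.6, 231.5], 'conf': 0.55}] [361.91088169 230.39523961]
ee [0.5964 0.1002 0.0482] yaw [3.141 0.    1.824]
[-0.001, 0.001, -0.0]
[-0.001, 0.001, -0.008]
```

View pics/s2.png

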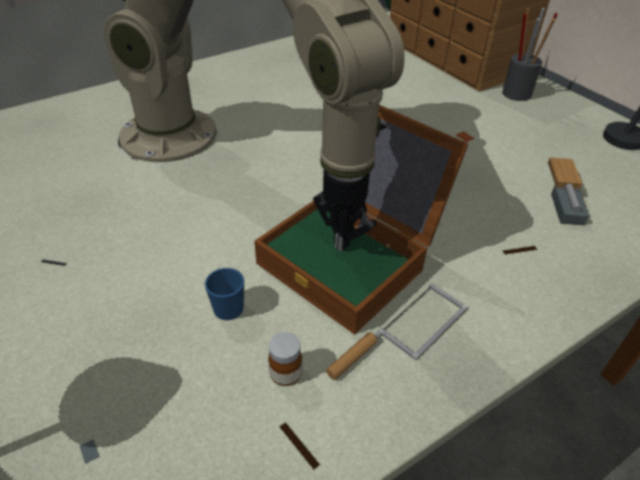

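The panel lies flat in the case (green area 265-415, 205-295) and the bystanders have not moved. I press down slightly to seat it, then rise, go over the lid and come in behind it, above the mandrel.

Request:
step_arm --plan '[{"x": 0,"y": 0,"z": -0.009,"rx": 0,"ry": 0,"rz": 0},{"x": 0,"y": 0,"z": -0.009,"rx": 0,"ry": 0,"rz": 0}]'

```text
time_s: 6.58
ee_pos: [0.5967, 0.1003, 0.0477]
orientation: [3.14, -0.002, 1.823]
ft_force: [-16.5, -1.8, 38.4]
grip_width: 0.0001
grasp_force: 19.3
```

Request:
step_arm --plan '[{"x": 0,"y": 0,"z": 0.1,"rx": 0,"ry": 0,"rz": 0},{"x": 0,"y": -0.05,"z": 0.2,"rx": 0,"ry": 0,"rz": 0},{"x": 0,"y": -0.05,"z": 0.32,"rx": 0,"ry": 0,"rz": 0},{"x": 0,"y": -0.05,"z": 0.44,"rx": 0,"ry": 0,"rz": 0},{"x": 0,"y": -0.05,"z": 0.56,"rx": 0,"ry": 0,"rz": 0},{"x": 0,"y": -0.05,"z": 0.61,"rx": 0,"ry": 0,"rz": 0},{"x": -0.02,"y": 0.06,"z": 0.61,"rx": 0,"ry": 0,"rz": 0},{"x": -0.05,"y": 0.17,"z": 0.61,"rx": 0,"ry": 0,"rz": 0},{"x": -0.08,"y": 0.28,"z": 0.61,"rx": 0,"ry": 0,"rz": 0},{"x": -0.1,"y": 0.4,"z": 0.61,"rx": 0,"ry": 0,"rz": 0}]'

```text
time_s: 7.82
ee_pos: [0.5457, 0.3017, 0.3487]
orientation: [-3.142, -0.0, 1.823]
ft_force: [0.7, 0.8, -0.5]
grip_width: 0.0001
grasp_force: 0.0
```

```bash
python3 - <<'E'
from plan import *
snap('side','s3')
for l in('case','lid_edge','mandrel','panel_edge'):print(l,spotter.spot_point(l,'side')[:1])
print(proj('side',pt(p,'c',0,.065,.048)))
rows([(0,.205,.225)])
E
```

```text
case [{'uv': [329.6, 292.0], 'conf': 0.73}]
lid_edge [{'uv': [417.3, 266.1], 'conf': 0.9}]
mandrel [{'uv': [430.3, 412.6], 'conf': 0.89}]
panel_edge [{'uv': [352.0, 305.0], 'conf': 0.71}]
[353.28986668 303.52610132]
ee [0.5463 0.3002 0.3481] yaw [-3.141e+00  1.000e-03  1.824e+00]
[-0.001, -0.009, -0.246]
```

View pics/s3.png

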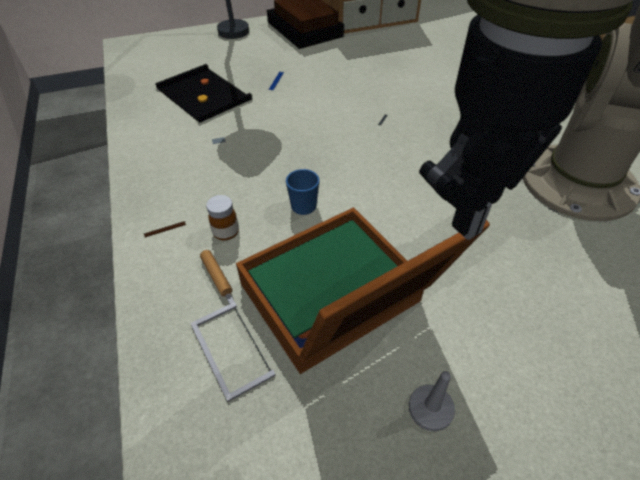

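The panel is flat and the case is still at (330,292). The hand is behind and above the lid, clear of the mandrel at (432,405). Next I descend behind the lid's outer face and swing it shut.

```bash
cat >> plan.py <<'E'
def shut2(angs,s=.18,**k):
    A=shut(angs,s,**k);B=shut(angs,.2,**k)
    return [(0,max(a[1],b[1]) if t>1.571 else a[1],a[2]) for a,b,t in zip(A,B,angs)]
E
python3 - <<'E'
from plan import *
rows([(0,.205,.225)]+shut2(np.linspace(1.9,0,30)))
E
```

```text
ee [0.5463 0.3002 0.3481] yaw [-3.141e+00  1.000e-03  1.824e+00]
[-0.001, -0.009, -0.246]
[0.008, -0.044, -0.242]
[0.014, -0.068, -0.234]
[0.021, -0.092, -0.227]
[0.027, -0.117, -0.221]
[0.033, -0.142, -0.218]
[0.04, -0.168, -0.215]
[0.046, -0.19, -0.214]
[0.052, -0.213, -0.215]
[0.058, -0.236, -0.217]
[0.063, -0.259, -0.221]
[0.069, -0.281, -0.226]
[0.075, -0.303, -0.233]
[0.08, -0.324, -0.242]
[0.086, -0.345, -0.251]
[0.091, -0.365, -0.262]
[0.096, -0.385, -0.275]
[0.101, -0.404, -0.288]
[0.105, -0.421, -0.303]
[0.109, -0.438, -0.32]
[0.114, -0.454, -0.337]
[0.117, -0.468, -0.355]
[0.121, -0.482, -0.374]
[0.124, -0.494, -0.394]
[0.127, -0.505, -0.415]
[0.129, -0.514, -0.437]
[0.131, -0.522, -0.459]
[0.133, -0.529, -0.481]
[0.134, -0.534, -0.504]
[0.135, -0.538, -0.528]
[0.136, -0.54, -0.551]
```

Request:
step_arm --plan '[{"x": 0,"y": -0.009,"z": -0.1,"rx": 0,"ry": 0,"rz": 0},{"x": 0,"y": -0.009,"z": -0.2,"rx": 0,"ry": 0,"rz": 0},{"x": 0,"y": -0.009,"z": -0.246,"rx": 0,"ry": 0,"rz": 0},{"x": 0.004,"y": -0.03,"z": -0.242,"rx": 0,"ry": 0,"rz": 0},{"x": 0.011,"y": -0.056,"z": -0.238,"rx": 0,"ry": 0,"rz": 0},{"x": 0.017,"y": -0.08,"z": -0.23,"rx": 0,"ry": 0,"rz": 0},{"x": 0.024,"y": -0.105,"z": -0.224,"rx": 0,"ry": 0,"rz": 0},{"x": 0.03,"y": -0.13,"z": -0.219,"rx": 0,"ry": 0,"rz": 0},{"x": 0.036,"y": -0.155,"z": -0.216,"rx": 0,"ry": 0,"rz": 0},{"x": 0.04,"y": -0.168,"z": -0.215,"rx": 0,"ry": 0,"rz": 0}]'

```text
time_s: 9.32
ee_pos: [0.5666, 0.2151, 0.2416]
orientation: [3.141, 0.0, 1.823]
ft_force: [-0.7, 2.5, 1.6]
grip_width: -0.0004
grasp_force: 1.2
```

```bash
python3 - <<'E'
from plan import *
snap('side','s4')
for l in('case','lid_edge','mandrel'):print(l,spotter.spot_point(l,'side')[:1])
rows(shut2(np.linspace(1.9,0,30)[6:]))
E
```

```text
case []
lid_edge []
mandrel [{'uv': [430.4, 408.5], 'conf': 0.7}]
ee [0.5661 0.2159 0.2408] yaw [-3.141e+00  1.000e-03  1.823e+00]
[0.006, -0.022, 0.0]
[0.012, -0.045, -0.0]
[0.018, -0.068, -0.003]
[0.024, -0.09, -0.006]
[0.029, -0.112, -0.012]
[0.035, -0.134, -0.019]
[0.041, -0.156, -0.027]
[0.046, -0.177, -0.037]
[0.051, -0.197, -0.048]
[0.056, -0.216, -0.06]
[0.061, -0.235, -0.074]
[0.065, -0.253, -0.089]
[0.07, -0.269, -0.105]
[0.074, -0.285, -0.122]
[0.078, -0.3, -0.14]
[0.081, -0.313, -0.16]
[0.084, -0.325, -0.18]
[0.087, -0.336, -0.2]
[0.089, -0.345, -0.222]
[0.091, -0.354, -0.244]
[0.093, -0.36, -0.267]
[0.095, -0.365, -0.29]
[0.095, -0.369, -0.313]
[0.096, -0.371, -0.337]
```

View pics/s4.png

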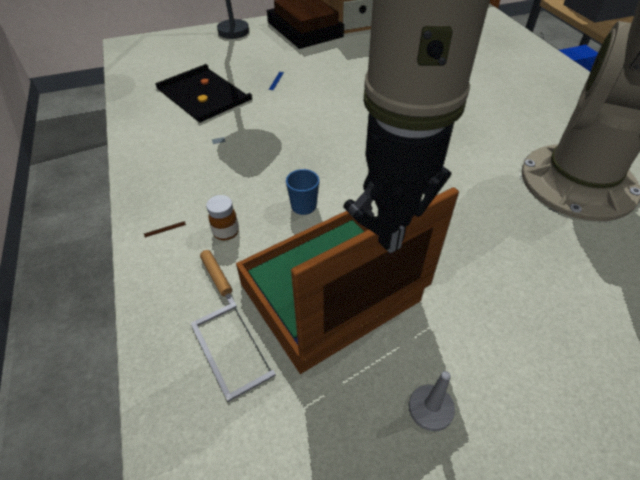

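The lid is now about vertical, with the fingertip at (393,245) on its outer face near the free edge. I continue along the arc.

Request:
step_arm --plan '[{"x": 0.006,"y": -0.022,"z": 0,"rx": 0,"ry": 0,"rz": 0},{"x": 0.012,"y": -0.045,"z": 0,"rx": 0,"ry": 0,"rz": 0},{"x": 0.018,"y": -0.068,"z": -0.003,"rx": 0,"ry": 0,"rz": 0},{"x": 0.024,"y": -0.09,"z": -0.006,"rx": 0,"ry": 0,"rz": 0},{"x": 0.029,"y": -0.112,"z": -0.012,"rx": 0,"ry": 0,"rz": 0},{"x": 0.035,"y": -0.134,"z": -0.019,"rx": 0,"ry": 0,"rz": 0},{"x": 0.041,"y": -0.156,"z": -0.027,"rx": 0,"ry": 0,"rz": 0},{"x": 0.046,"y": -0.177,"z": -0.037,"rx": 0,"ry": 0,"rz": 0},{"x": 0.051,"y": -0.197,"z": -0.048,"rx": 0,"ry": 0,"rz": 0},{"x": 0.056,"y": -0.216,"z": -0.06,"rx": 0,"ry": 0,"rz": 0}]'

```text
time_s: 10.78
ee_pos: [0.5946, 0.1076, 0.2109]
orientation: [3.141, 0.0, 1.824]
ft_force: [0.3, 0.9, 1.9]
grip_width: -0.0
grasp_force: 0.8
```

```bash
python3 - <<'E'
from plan import *
rows(shut2(np.linspace(1.9,0,30)[15:]))
E
```

```text
ee [0.5946 0.1076 0.2109] yaw [3.141 0.    1.824]
[-0.001, 0.0, -0.0]
[0.004, -0.018, -0.014]
[0.009, -0.036, -0.029]
[0.013, -0.053, -0.045]
[0.017, -0.069, -0.062]
[0.021, -0.083, -0.081]
[0.024, -0.096, -0.1]
[0.027, -0.109, -0.12]
[0.03, -0.119, -0.141]
[0.033, -0.129, -0.162]
[0.035, -0.137, -0.184]
[0.036, -0.144, -0.207]
[0.038, -0.149, -0.23]
[0.039, -0.153, -0.253]
[0.039, -0.155, -0.277]
```

Request:
step_arm --plan '[{"x": 0.004,"y": -0.018,"z": -0.014,"rx": 0,"ry": 0,"rz": 0},{"x": 0.009,"y": -0.036,"z": -0.029,"rx": 0,"ry": 0,"rz": 0},{"x": 0.013,"y": -0.053,"z": -0.045,"rx": 0,"ry": 0,"rz": 0},{"x": 0.017,"y": -0.069,"z": -0.062,"rx": 0,"ry": 0,"rz": 0},{"x": 0.021,"y": -0.083,"z": -0.081,"rx": 0,"ry": 0,"rz": 0},{"x": 0.024,"y": -0.096,"z": -0.1,"rx": 0,"ry": 0,"rz": 0},{"x": 0.027,"y": -0.109,"z": -0.12,"rx": 0,"ry": 0,"rz": 0},{"x": 0.03,"y": -0.119,"z": -0.141,"rx": 0,"ry": 0,"rz": 0},{"x": 0.033,"y": -0.129,"z": -0.162,"rx": 0,"ry": 0,"rz": 0},{"x": 0.035,"y": -0.137,"z": -0.184,"rx": 0,"ry": 0,"rz": 0}]'

```text
time_s: 12.02
ee_pos: [0.6117, 0.0396, 0.1184]
orientation: [-3.141, -0.0, 1.824]
ft_force: [-0.6, 0.3, 1.0]
grip_width: 0.0004
grasp_force: 0.4
```

```bash
python3 - <<'E'
from plan import *
rows(shut2(np.linspace(1.9,0,30)[25:]))
E
```

```text
ee [0.6117 0.0396 0.1184] yaw [-3.141 -0.     1.824]
[0.0, -0.001, 0.001]
[0.002, -0.008, -0.022]
[0.003, -0.013, -0.045]
[0.004, -0.017, -0.068]
[0.005, -0.019, -0.092]
```

Request:
step_arm --plan '[{"x": 0.002,"y": -0.008,"z": -0.022,"rx": 0,"ry": 0,"rz": 0},{"x": 0.003,"y": -0.013,"z": -0.045,"rx": 0,"ry": 0,"rz": 0},{"x": 0.004,"y": -0.017,"z": -0.068,"rx": 0,"ry": 0,"rz": 0},{"x": 0.005,"y": -0.019,"z": -0.085,"rx": 0,"ry": 0,"rz": 0},{"x": 0.005,"y": -0.019,"z": -0.093,"rx": 0,"ry": 0,"rz": 0},{"x": 0.005,"y": -0.019,"z": -0.093,"rx": 0,"ry": 0,"rz": 0}]'

```text
time_s: 12.78
ee_pos: [0.6144, 0.0304, 0.0729]
orientation: [3.141, -0.0, 1.824]
ft_force: [0.8, 0.2, -0.4]
grip_width: 0.0002
grasp_force: 0.0
```

Request:
step_arm --plan '[{"x": 0,"y": 0,"z": -0.003,"rx": 0,"ry": 0,"rz": 0},{"x": 0,"y": 0,"z": -0.004,"rx": 0,"ry": 0,"rz": 0},{"x": 0,"y": 0,"z": -0.004,"rx": 0,"ry": 0,"rz": 0}]'

```text
time_s: 13.15
ee_pos: [0.6146, 0.0305, 0.0725]
orientation: [3.14, -0.001, 1.824]
ft_force: [-6.6, 0.0, 13.9]
grip_width: 0.0003
grasp_force: 7.1
```

A firm stop with 14 N at z = 72.5 mm means the lid is fully shut. Now I lift clear.

Request:
step_arm --plan '[{"x": 0,"y": 0,"z": 0.06,"rx": 0,"ry": 0,"rz": 0},{"x": 0,"y": 0,"z": 0.16,"rx": 0,"ry": 0,"rz": 0},{"x": 0,"y": 0,"z": 0.26,"rx": 0,"ry": 0,"rz": 0},{"x": 0,"y": 0,"z": 0.36,"rx": 0,"ry": 0,"rz": 0},{"x": 0,"y": -0.1,"z": 0.46,"rx": 0,"ry": 0,"rz": 0},{"x": 0,"y": -0.2,"z": 0.5,"rx": 0,"ry": 0,"rz": 0},{"x": 0,"y": -0.3,"z": 0.5,"rx": 0,"ry": 0,"rz": 0},{"x": 0,"y": -0.4,"z": 0.5,"rx": 0,"ry": 0,"rz": 0},{"x": 0,"y": -0.4,"z": 0.5,"rx": 0,"ry": 0,"rz": 0},{"x": 0,"y": -0.4,"z": 0.5,"rx": 0,"ry": 0,"rz": 0}]'

```text
time_s: 14.4
ee_pos: [0.6145, -0.1691, 0.3206]
orientation: [3.142, -0.001, 1.824]
ft_force: [0.5, 0.4, -0.5]
grip_width: 0.0001
grasp_force: 0.0
```

```bash
python3 - <<'E'
from plan import *
im=snap('side','s5')
for l in('case','lid_edge','mandrel','jar','saw'):print(l,[x['uv'] for x in spotter.spot_point(l,'side')[:1]])
print(proj('side',pt(p,'l',0,.2,.012)),proj('side',pt([*p[:3],0,0],'l',0,.2,.012)),env.get_obs()['ft_force'])
E
```

```text
case [[330.1, 291.9]]
lid_edge [[298.8, 227.0]]
mandrel [[326.6, 292.8]]
jar [[225.1, 232.4]]
saw [[244.8, 325.9]]
[417.27511068 268.22609701] [297.65910925 228.46942213] [-0.151714   -1.06937244  0.22971082]
```

View pics/s5.png

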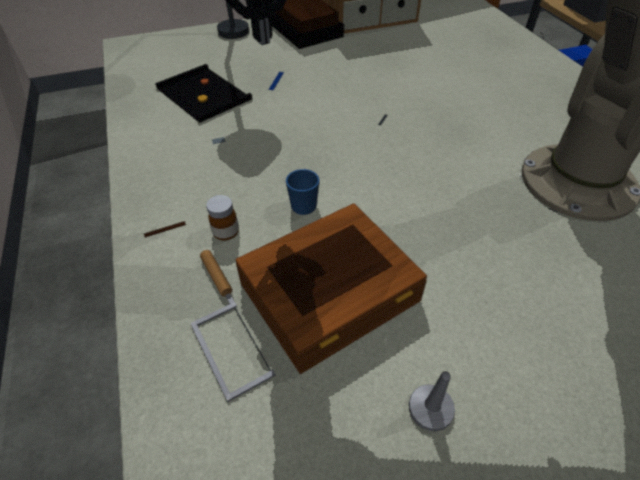

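The lid is flat and shut, with its edge at (299,227) against (298,228) expected. The case, jar, pot, mandrel and saw have not moved, and the hand is clear.

```bash
python3 -c "from h import *; print(finish_job())"
```

```text
the job is handed in; nothing more can be done
None
```

The job is done and handed in: the panel is folded flat, the lid is shut over it, the case and everything around it are where they were, and the hand is clear, at about 14.7 s of the 64 s allowed.

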